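# Lock the grinding cup onto the grinder

### The job

The egg cup has been put away in the socket of the small electric grinder: lift it out and stand it upright on the shelf beside the grinder, clear of it. Then lower the steel grinding cup into the socket with its two lugs going down through the two gaps, and turn it clockwise by its bar handle until its ramps have pulled it down tight and the lugs are against the stop. Let go, and leave the other things on the shelf where they are.

Things in the scene. Friction and masses are not known exactly. Their poses are not given: they have to be found in the camera images.
- grinder: Base of the grinder, fixed to the shelf by rubber suction feet: white round housing, 140 mm diameter, 60 mm high, with a steel collar (outer diameter 120, top at z = 82 mm) round an open socket. Origin: centre of its underside; z up. Its x axis is the lock line. Half a turn makes no difference to socket or cup.
- socket (a point): Centre of the collar's mouth, 82 mm above the base's underside. Two tabs reach inward from the collar (inner radius 44 mm), with ramped undersides; between them are two opposite gaps. Below the tabs the socket is open to 54 mm radius.
- gap (a point): Middle of one of the two gaps for the lugs, at collar-top height, 49 mm from the base's axis, on a line turned 50 degrees counter-clockwise (from above) from the base's x axis; the other gap is opposite. Each is about 25 mm wide. From the gaps the lugs can only turn clockwise.
- lock_mark (a point): Small grey rib on the housing's rim just outside the collar, 65 mm from the axis along the base's +x; another is opposite. When the lugs, turned 50 degrees clockwise from the gaps, meet the solid stops, the lugs and handle lie along the line through these two ribs.
- seat (a joint): Travel (m, down positive, 0 to 0.0055) of the sprung rubber seat in the middle of the socket. Up, its top is 66 mm above the base's underside. Spring 8 N at 0, plus 2.2 N per mm. The ramps press from about 15 degrees of turn, are at full depth from about 40, and hold cup and seat 3 mm down (14 N). Turning takes up to about 0.7 N m. The ramps end flat: it does not back out.
- grinding_cup: Closed steel grinding cup, 0.35 to 0.6 kg: drum of 82 mm diameter, grey lid (86 mm diameter, top at z = 70 mm) with a black bar handle. Origin: centre of its underside; z up; x along handle and lugs. Standing on the free seat its origin is 66 mm above the base's underside, locked about 63 mm: it sinks 3 mm as it turns.
- handle (a point): Middle of the cup's upright bar handle, 87 mm above the cup's underside: 64 mm long along the cup's x axis, 14 mm wide along y, from z = 70 to 104 mm.
- lug (a point): Middle of one of the cup's two lugs at its foot, pointing to +x (the other to -x), parallel to the handle: each reaches to 50 mm from the axis, is 18 mm wide and 5 mm thick (z = 0 to 5 mm).
- egg_cup: White ceramic egg cup, 65 mm high, about 70 g: foot of 38 mm diameter, thin stem up to z = 24 mm, hollow bowl above it, 42 mm wide at z = 34 mm and 48 to 49 mm wide from z = 48 mm to the rim at 65 mm. Origin: centre of its underside; z up. At the start it stands upright on the seat inside the grinder's collar.
- jug: Glass measuring jug, 90 mm diameter, 110 mm high, handle at its +y side reaching about 80 mm from the axis. Origin: centre of its underside. A bystander; it may stand on either side of the grinder, the grinding cup on the other.
- bowls: Three nested steel mixing bowls, 190 mm diameter, 82 mm high, moving as one. Origin: centre of the underside. A bystander.
- scraper: Green plastic dough scraper lying flat, 105 mm along x by 72 mm along y, 9 mm high at most. Origin: centre of its underside. A bystander.
- rolling_pin: Birch rolling pin lying along its y axis, 48 mm diameter, 380 mm long. Origin: under its middle. A bystander.
- spice_jar: Small spice jar, 44 mm diameter, 85 mm high. Origin: centre of its underside. A bystander.
- flour_tin: Steel tin, 90 mm diameter, 130 mm high. Origin: centre of its underside. A bystander.
Mind the look-alikes: they are no part of the job. Leave any pink look-alike of the grinding_cup alone.

How it is judged (in metres and radians):
On the way, in this order (a step that is already met when the one before it is completed fails the run):
1. the egg cup stands upright on the shelf, let go, clear of the grinder (height (world z) of egg_cup below 0.006 m and angle between egg_cup's own z axis and vertical below 0.15 rad and horizontal distance between egg_cup and grinder above 0.095 m and contact force between the fingers and egg_cup below 0.1 N), for 0.2 s.
2. the grinding cup is down in the socket, its lugs through the gaps and not yet turned home (horizontal distance between grinding_cup and grinder below 0.006 m and z of grinding_cup in the frame of grinder below 0.069 m and angle between grinding_cup's own z axis and vertical below 0.08 rad and angle between the x axis of grinding_cup and the x axis of grinder, either way round above 0.45 rad), for 0.05 s.
At the end, for the whole second after the job is handed in: Grinding cup upright (3.4 deg) in the socket, within 6 mm of its axis, handle within 7.4 deg of the lock line, seat held over 2 mm down, underside under 65 mm up; egg cup upright (8.6 deg) on the shelf, axis over 95 mm from the grinder's; both at rest, let go (all of step 1 and angle between the x axis of grinding_cup and the x axis of grinder, either way round below 0.13 rad and value of joint seat above 0.002 m and horizontal distance between grinding_cup and grinder below 0.006 m and z of grinding_cup in the frame of grinder below 0.065 m and angle between grinding_cup's own z axis and vertical below 0.06 rad and linear speed of each of grinding_cup, egg_cup below 0.02 m/s); the robot touches nothing.
It fails at once if a bystander (jug, bowls, scraper, rolling pin, spice jar, flour tin) is moved by more than 30 mm (distance of any of jug, bowls, scraper, rolling_pin, spice_jar, flour_tin from where it was at the start of the episode above 0.03 m).
It fails at once if the egg cup or the grinding cup is tipped by more than 45 degrees (angle between any of egg_cup, grinding_cup's own z axis and vertical above 0.79 rad).
It also fails if it takes over 64 s, if anything falls off the work surface, if the arm or the gripper's body presses on something with over 40 N, if the wrist force passes 120 N, or if a joint passes its speed limit or range.

### The arm

A 6-joint arm with a two-finger parallel gripper is mounted at the origin on the work surface. World frame = base frame: x ahead of the robot, y to its left, z up, the work surface at z = 0. Lengths are in m, angles in degrees, forces in N, time in s.
With the tool pointing down it reaches from about 0.325 to 0.85 m from the base axis. Payload 15.5 kg.
Tool frame: the origin (TCP) lies at the very end of the fingers, on their centre line; the grasp point (between the pads) lies arm.grip_depth behind it (arm.grip_depth is the distance from the TCP to the grasp point, in m); z points along the fingers, y is the line along which they close (so a half turn about z gives the same grasp; the last joint's range is limited). The gripper opens to 91 mm and grips with 3 to 60 N. Pads are 32 mm wide; open, the fingers measure 118 mm over their backs; the gripper's body (76 mm by 178 mm) begins 60 mm behind the grasp point.
Start: joints at [-77.034, 28.281, 77.091, -0, 74.628, -5.472], TCP at [0.198, -0.593, 0.18] pointing down, gripper open.
Joint ranges: [-166.48, 166.48], [-47.26, 123.95], [12.59, 153.08], [-70.14, 250.14], [6.76, 159.57], [-176.63, 176.63]. Speed limits (degrees/s): [108.29, 108.29, 147.25, 172.46, 172.46, 172.46].

### API

Orientations are given as a 3x3 rotation matrix whose columns are the frame's x, y, z axes.
In Python, from rig import arm gives the robot as it stands. Calls block until the motion is done:
- arm.move_to(position, orientation): joint-space move of the TCP to a pose.
- arm.move_l(position, orientation=None, feed=0.15): straight line of the TCP; orientation=None keeps the orientation; feed is the mean speed in m/s.
- arm.move_joints(angles): joint-space move.
- arm.grip(opening): finger opening in m; the grip force is fixed at half the most; returns when the fingers have stopped.
- arm.sleep(seconds).
- arm.solve_ik(position, orientation): joint angles nearest the present ones, or None.
- arm.snapshot(name): name is "scene" or "top" or "wrist"; returns the picture (480x640x3 uint8, red, green, blue); there is no depth.
- arm.get_calibration(name): a dict with "intrinsics" (3x3 intrinsics, pixels), "cam_to_world" (4x4, takes a point from camera to world coordinates). Camera axes: x right, y down, z forward; pixel columns grow to the right and rows downward; lengths in m; the calibration is good to about 2 mm. A picture is of the moment at which its call begins: read the wrist's pose just before it. get_calibration takes no time and is no camera call; for the wrist camera it gives the pose at the moment of the call.
A pose or a line that the arm cannot do raises arm.Unreachable and nothing moves.
- arm.sign_off(): hands the job in; it is judged then, once.
Readings, each from a call of its own:
- arm.current_t(): time.
- arm.current_joint_positions(): joint angles.
- arm.current_dq(): joint speeds.
- arm.current_tau(): joint torques, N m.
- arm.current_ee_pos(): TCP position.
- arm.current_tool_rot(): TCP orientation.
- arm.current_force(): force on the tool from outside, world axes, zero at the start.
- arm.current_torque(): the same for the moment, N m.
- arm.current_width(): finger opening in m.
- arm.current_grasp_force(): force on a finger pad.
Only numpy, scipy, OpenCV 4.12 (cv2) and the standard library are available. Lean on these libraries where they do the work, as an engineer would, in place of code of your own. Each camera call takes 0.05 s, during which the arm holds its last target. There are 200 camera calls.

## Working session

There is one attempt and no reset: what is moved stays moved. The work goes in short steps, each a Python script; the robot and the scene stay as the last script left them, time stands still between calls to the robot, and variables do not carry over. Pictures are saved under pics/ and viewed, at most 12 in all, crops included, and the job is handed in when it is done.

```bash
mkdir -p pics; ls; python3 - <<'E'
from rig import arm
import cv2,numpy as np
for n in("top","scene"):
    im=arm.snapshot(n); cv2.imwrite(f"pics/{n}0.png",im[:,:,::-1])
    c=arm.get_calibration(n); print(n,np.round(c["intrinsics"],1).tolist(),np.round(c["cam_to_world"],3).tolist())
print(arm.grip_depth,arm.current_t(),np.round(arm.current_tool_rot(),3).tolist(),arm.current_width())
E
```

```text
pics
top [[541.8, 0.0, 318.4], [0.0, 541.8, 241.9], [0.0, 0.0, 1.0]] [[0.015, -0.988, 0.152, 0.406], [-1.0, -0.017, -0.016, -0.013], [0.018, -0.151, -0.988, 1.206], [0.0, 0.0, 0.0, 1.0]]
scene [[497.7, 0.0, 319.4], [0.0, 497.7, 243.4], [0.0, 0.0, 1.0]] [[-0.849, 0.423, -0.316, 0.898], [0.528, 0.672, -0.519, 0.528], [-0.007, -0.607, -0.794, 0.941], [0.0, 0.0, 0.0, 1.0]]
0.0188 0.1 [[0.949, 0.316, -0.0], [0.316, -0.949, 0.001], [0.0, -0.001, -1.0]] 0.09124357854437085
```

View pics/top0.png

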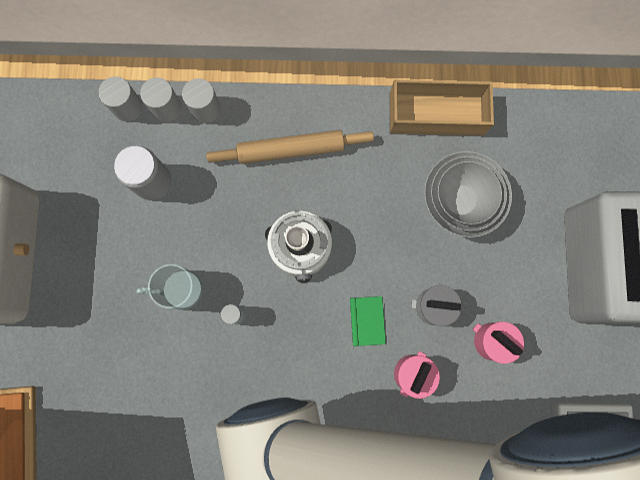

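View pics/scene0.png

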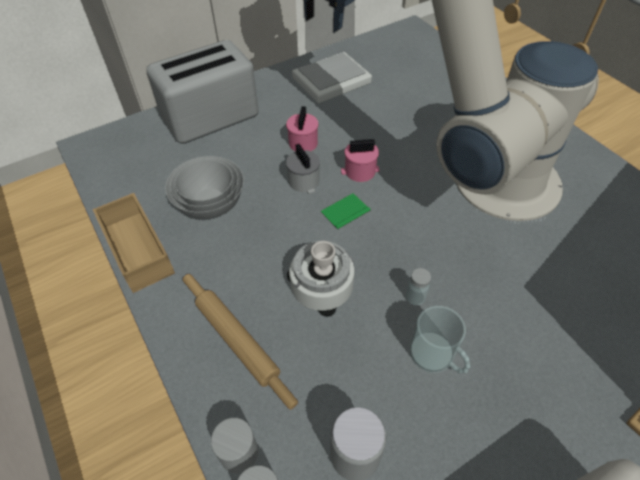

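The top view shows the grinder at about (299,241) with the egg cup inside at (298,236). Three things could be taken for the grinding cup: the grey one at (440,305), a pink one at (417,377) and a pink one at (500,342). I choose the grey one by its description, and the wrist camera will check it in close-up.

```bash
cat > h.py <<'E'
from rig import arm
import cv2,numpy as np
def ray(cal,px,z):
    K,T=np.array(cal["intrinsics"]),np.array(cal["cam_to_world"])
    d=T[:3,:3]@np.linalg.inv(K)@[px[0],px[1],1.]; o=T[:3,3]
    return o+d*(z-o[2])/d[2]
def proj(cal,p):
    K,T=np.array(cal["intrinsics"]),np.array(cal["cam_to_world"])
    c=K@(T[:3,:3].T@(np.array(p)-T[:3,3])); return c[:2]/c[2]
def down(yaw):
    """tool pointing down, closing line (tool y) at yaw deg in world"""
    a=np.radians(yaw); y=np.array([np.cos(a),np.sin(a),0]); z=np.array([0,0,-1.])
    return np.column_stack([np.cross(y,z),y,z])
def snap(n,f):
    cal=arm.get_calibration(n); im=arm.snapshot(n)[:,:,::-1].copy(); cv2.imwrite(f"pics/{f}.png",im); return im,cal
E
python3 - <<'E'
from h import *
c=arm.get_calibration("top")
for n,p,z in [("grinder",(299,241),.082),("eggrim",(298,234),.131),("cuplid",(441,303),.07),("h",(444,305),.104),("free",(378,235),0),("bowls",(469,194),.082),("scr",(368,321),.009),("jug",(180,288),0)]:
    print(n,np.round(ray(c,p,z),3))
g=ray(c,(299,241),.082)
w=arm.get_calibration("wrist"); T=np.array(w["cam_to_world"])
R=np.array(arm.current_tool_rot()); print("cam in tool",np.round(R.T@(T[:3,3]-arm.current_ee_pos()),3),np.round(R.T@T[:3,:3],2).tolist(),w["intrinsics"][0])
E
```

```text
grinder [0.58  0.01  0.082]
eggrim [0.586 0.011 0.131]
cuplid [ 0.455 -0.29   0.07 ]
h [ 0.45  -0.287  0.104]
free [ 0.609 -0.167  0.   ]
bowls [ 0.688 -0.352  0.082]
scr [ 0.416 -0.143  0.009]
jug [0.483 0.273 0.   ]
cam in tool [ 0.077  0.001 -0.205] [[0.0, -0.96, -0.27], [1.0, 0.0, -0.0], [0.0, -0.27, 0.96]] [332.49941216   0.         321.7470145 ]
```

```bash
python3 - <<'E'
from h import *
for n,p in [("cup1",(.452,-.289)),("grind1",(.582,.011))]:
    R=down(-80); q=np.array([*p,.26])-.045*R[:,0]
    arm.move_to(q,R); snap("wrist",n); print(arm.current_t(),np.round(arm.current_joint_positions(),1))
a=cv2.imread("pics/cup1.png");b=cv2.imread("pics/grind1.png")
cv2.imwrite("pics/both.png",np.vstack([a[60:360,:],b[60:360,:]]))
E
```

```text
1.5417 [-42.9  14.2  86.8  -0.   79.1  37.1]
2.8333 [-6.1 17.1 82.6 -0.  80.4 73.9]
```

View pics/both.png

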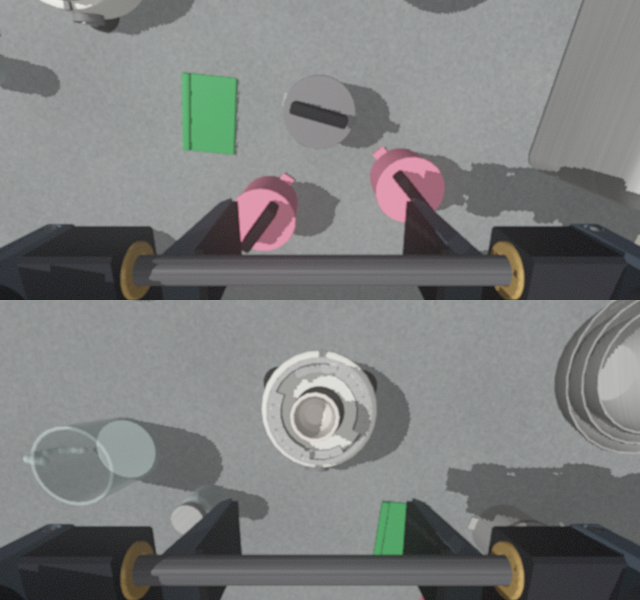

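The upper half shows the grey grinding cup at about (319,171) in the full frame, with a grey lid and black bar; the pink cups at (265,272) and (407,245) stay alone. The lower half shows the grinder at about (319,168) with the egg cup rim at (316,173). I'll zoom in on the socket and measure the handle by mask.

```bash
python3 - <<'E'
from h import *
im=cv2.imread("pics/grind1.png")
cv2.imwrite("pics/gz.png",cv2.resize(im[100:240,250:390],None,fx=4,fy=4,interpolation=cv2.INTER_CUBIC))
# handle in cup1: recover its calibration by going back is needless; camera pose is rigid in the tool
import json
w=arm.get_calibration("wrist"); T=np.array(w["cam_to_world"])
Tt=np.eye(4);Tt[:3,:3]=arm.current_tool_rot();Tt[:3,3]=arm.current_ee_pos()
X=np.linalg.inv(Tt)@T
R=down(-80);Tc=np.eye(4);Tc[:3,:3]=R;Tc[:3,3]=np.array([.452,-.289,.26])-.045*R[:,0]
cal={"intrinsics":np.array(w["intrinsics"]).tolist(),"cam_to_world":(Tc@X).tolist()}
json.dump({"g":{"intrinsics":cal["intrinsics"],"cam_to_world":T.tolist()},"c":cal},open("cal.json","w"))
c=cv2.imread("pics/cup1.png"); g=cv2.cvtColor(c,cv2.COLOR_BGR2GRAY)
m=np.zeros_like(g); m[135:210,280:358]=(g[135:210,280:358]<60)*255
n,l,s,ce=cv2.connectedComponentsWithStats(m); k=1+np.argmax(s[1:,4]); print(s[k],ce[k])
r=cv2.minAreaRect(np.argwhere(l==k)[:,::-1].astype(np.float32)); print(r)
box=cv2.boxPoints(r); P=np.array([ray(cal,b,.104)[:2] for b in box]); print(np.round(P,4).tolist(),np.round(P.mean(0),4))
e=[np.linalg.norm(P[i]-P[i-1]) for i in range(4)]; i=int(np.argmax(e)); d=P[i]-P[i-1]; print("len",np.round(e,4),"handle ang",np.degrees(np.arctan2(d[1],d[0])))
print("lid",ray(cal,(319,171),.07))
E
```

```text
[294 162  53  25 158] [325.1835443  171.91772152]
((321.3000183105469, 170.4000244140625), (55.45448303222656, 11.180339813232422), 26.56505012512207)
[[0.46, -0.2583], [0.471, -0.2619], [0.4549, -0.3183], [0.4435, -0.315]] [ 0.4573 -0.2884]
len [0.0591 0.0116 0.0586 0.0119] handle ang 73.77284515913783
lid [ 0.4538107  -0.28594563  0.07      ]
```

View pics/gz.png

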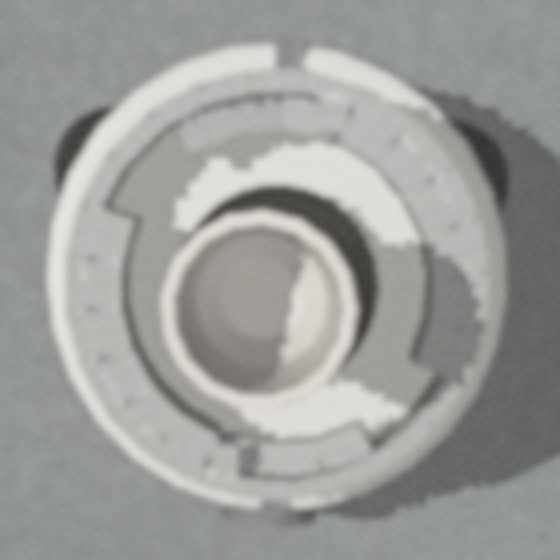

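The zoom shows ribs at crop (290,55) and (270,512), gaps at the upper left (140,165) and lower right (405,395), and the egg cup rim centred at (259,309). This fits a gap lying 50° counter-clockwise from the rib line. I'll move the egg cup now.

```bash
python3 - <<'E'
from h import *
import json
c=json.load(open("cal.json"))["g"]
f=lambda x,y:(250+(x+.5)/4-.5,100+(y+.5)/4-.5)
a=ray(c,f(290,55),.062);b=ray(c,f(270,512),.062); print("ribs",a,b,np.linalg.norm(a-b),(a+b)/2,np.degrees(np.arctan2(*(a-b)[1::-1])))
e=ray(c,f(259,309),.131); w=np.linalg.norm(ray(c,f(161,309),.131)-ray(c,f(357,309),.131)); print("egg",e,w)
assert abs(w-.049)<.006 and np.linalg.norm(e[:2]-((a+b)/2)[:2])<.03
R=down(-80)
arm.move_to([e[0],e[1],.19],R); arm.move_l([e[0],e[1],.102])
arm.grip(.02); print("w",arm.current_width(),arm.current_grasp_force())
arm.move_l([e[0],e[1],.20],feed=.15)
P=[.609,-.167]
arm.move_l([*P,.12],feed=.2); arm.move_l([*P,.0375],feed=.08)
arm.sleep(.2); print(arm.current_force(),arm.current_width())
arm.grip(.075); arm.move_l([*P,.14])
q=np.array([.583,.011,.20])-.055*R[:,0]; arm.move_to(q,R)
im,cal=snap("wrist","grind2"); json.dump({k:np.array(v).tolist() for k,v in cal.items()},open("cal2.json","w"))
u=proj(cal,[.583,.011,.075]).astype(int); print(u,arm.current_t())
x0,y0=u-90; cv2.imwrite("pics/g2z.png",cv2.resize(im[y0:y0+180,x0:x0+180],None,fx=3.3333,fy=3.3333,interpolation=cv2.INTER_CUBIC)); print(x0,y0)
snap("scene","scene1")
E
```

```text
ribs [0.64728421 0.02018851 0.062     ] [0.51440248 0.00311577 0.062     ] 0.13397400232623233 [0.58084334 0.01165214 0.062     ] 7.321295703176533
egg [0.58198582 0.01652107 0.131     ] 0.04855353257816247
w 0.019933549287357324 0.0
[ 0.0250345  -0.01247556 -0.43979091] 0.01984400184272916
[320 168] 11.125
230 78
```

View pics/g2z.png

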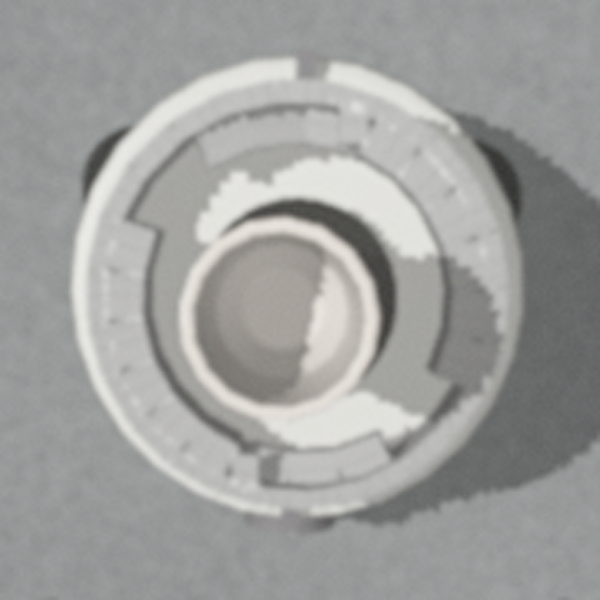

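View pics/scene1.png

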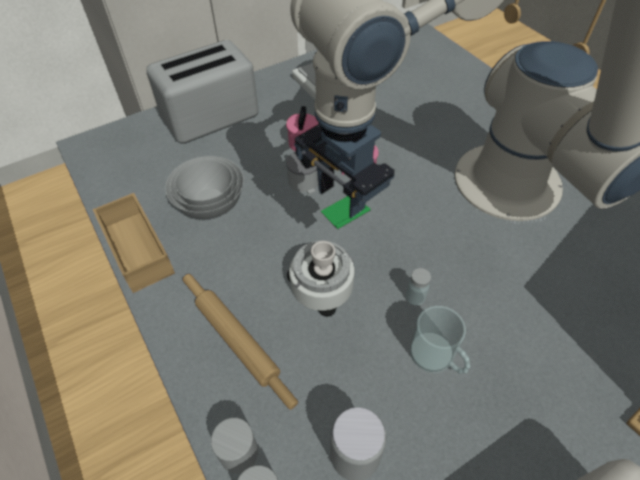

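The egg cup has not moved: the fingers closed to 0.02 without touching it. In the scene view the fingertips are at about (325,190) and (353,215), so I'll check the frames against that.

```bash
python3 - <<'E'
from h import *
p=np.array(arm.current_ee_pos());R=np.array(arm.current_tool_rot()); c=arm.get_calibration("scene")
print(p,np.round(R,3).tolist(),arm.current_width(),np.round(arm.current_joint_positions(),1))
for s in(-1,1): print(proj(c,p+R[:,1]*s*.0375), proj(c,p+R[:,1]*s*.0375-R[:,2]*.05))
print("egg rim",proj(c,[.582,.0165,.131]),"grinder",proj(c,[.581,.0117,.082]))
print("world of tcp if at seen px",ray(c,(339,203),p[2]))
E
```

```text
[5.29289401e-01 4.72728892e-04 1.99307118e-01] [[0.985, 0.173, -0.001], [0.173, -0.985, -0.0], [-0.001, -0.0, -1.0]] 0.07508606660609025 [-6.4 19.5 89.  -0.  71.6 73.7]
[352.53981505 223.74191035] [353.76090046 206.52632396]
[326.42812531 202.35778182] [326.52148801 184.8699788 ]
egg rim [321.01643169 250.53661547] grinder [320.31724382 262.62330294]
world of tcp if at seen px [ 0.51542399 -0.02158871  0.19930712]
```

```bash
python3 - <<'E'
from h import *
import json
c=json.load(open("cal2.json")); f=lambda x,y:(230+(x+.5)/3.3333-.5,78+(y+.5)/3.3333-.5)
e=ray(c,f(281,315),.131); w=np.linalg.norm(ray(c,f(181,315),.131)-ray(c,f(381,315),.131)); print("egg",e,w)
a=ray(c,f(313,68),.062);b=ray(c,f(303,522),.062); print("ribs",a,b,np.linalg.norm(a-b),(a+b)/2,np.degrees(np.arctan2(*(a-b)[1::-1])))
R=down(-80); arm.grip(.09)
arm.move_to([e[0],e[1],.19],R); print(arm.current_ee_pos(),arm.current_width()); arm.move_l([e[0],e[1],.102]); print(arm.current_ee_pos(),arm.current_force())
i1,_=snap("scene","s2"); i2,_=snap("wrist","w2")
cv2.imwrite("pics/s2z.png",np.hstack([cv2.resize(i1[150:330,230:410],(400,400)),cv2.resize(i2[150:390,200:440],(400,400))]))
E
```

```text
egg [0.58287892 0.01637159 0.131     ] 0.04850991761984064
ribs [0.64751744 0.01973612 0.062     ] [ 0.51427262 -0.00087011  0.062     ] 0.1348287794518729 [0.58089503 0.00943301 0.062     ] 8.791113830952433
[0.5833633  0.0166477  0.18936185] 0.09015398404896068
[0.58314197 0.01620416 0.10292997] [-0.38552239 -0.30921317  0.46207446]
```

View pics/s2z.png

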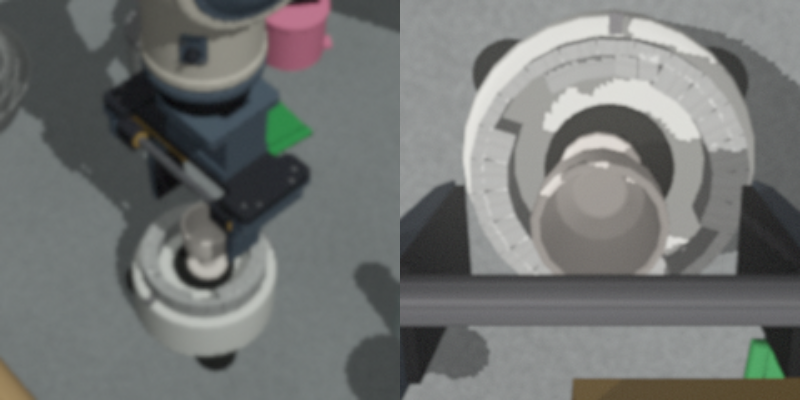

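The pictures disagree with the reported TCP. In the wrist view the fingertips are about 170 px apart at row 261, where the nominal TCP predicts about 142 px. In the scene view they sit about 10 px higher than predicted. So the real finger ends seem to be roughly 30–40 mm short of the reported TCP, which explains the miss. A gentle touch-down on bare shelf will measure it.

```bash
python3 - <<'E'
from h import *
R=down(-80); p=arm.current_ee_pos()
arm.move_l([p[0],p[1],.18],feed=.25); arm.move_to([.609,-.167,.06],R)
f0=np.array(arm.current_force())
for z in np.arange(.03,-.05,-.003):
    try: arm.move_l([.609,-.167,z],feed=.08)
    except arm.Unreachable as e: print("unreach",z); break
    f=np.array(arm.current_force())-f0
    if f[2]>2: break
print(z,arm.current_ee_pos(),f,f0,arm.current_t())
i,_=snap("scene","touch")
arm.move_l([.609,-.167,.05])
print(arm.current_force(),arm.current_t())
E
```

```text
-0.035999999999999976 [ 0.60927868 -0.16708579 -0.03380852] [-10.69764036   2.31114447  38.53635273] [ 0.0820836   0.05656218 -0.37938657] 20.1583
[-0.32102489 -0.5083418  -0.681958  ] 20.9333
```

The finger ends touched the shelf at a reported z of about −0.0335, so the real tips are 33.5 mm above the reported TCP. I'll correct for that from here on.

```bash
echo 'D=.0335  # real finger end = reported z + D' >> h.py; python3 - <<'E'
from h import *
import sys
R=down(-80); e=[.5825,.0165]
arm.move_l([*e,.20-D],feed=.3); arm.grip(.085); arm.move_l([*e,.102-D],feed=.15)
print(arm.current_force())
arm.grip(.03); w=arm.current_width(); print("w",w,arm.current_grasp_force())
if w<.04: sys.exit("missed")
arm.move_l([*e,.18-D],feed=.15); print(arm.current_width(),arm.current_force())
P=[.609,-.167]
arm.move_l([*P,.10-D],feed=.2)
f0=arm.current_force()[2]
for z in (.0405,.0385,.037,.036,.035):
    arm.move_l([*P,z-D],feed=.08); f=arm.current_force()[2]-f0
    if f>3: break
print(z,f,arm.current_width())
arm.grip(.07); arm.move_l([*P,.15-D],feed=.2)
R2=down(-80); q=np.array([.582,.010,.24-D])-.055*R2[:,0]; arm.move_to(q,R2)
im,cal=snap("wrist","grind3"); import json; json.dump({k:np.array(v).tolist() for k,v in cal.items()},open("cal3.json","w"))
u=proj(cal,[.582,.010,.075]).astype(int); x0,y0=u-75; print(x0,y0,arm.current_t())
s,_=snap("scene","scene3")
cv2.imwrite("pics/g3z.png",np.hstack([cv2.resize(im[y0:y0+150,x0:x0+150],(500,500),interpolation=cv2.INTER_CUBIC),cv2.resize(s[140:360,200:332],(300,500))]))
E
```

```text
[0.23838705 0.07052028 0.28875448]
w 0.04731065717717678 30.000355462543666
0.04726981683301823 [-0.31876357  0.79970747 -0.84046468]
0.036 3.721661410478898 0.04713620292510325
245 92 29.2167
```

View pics/g3z.png

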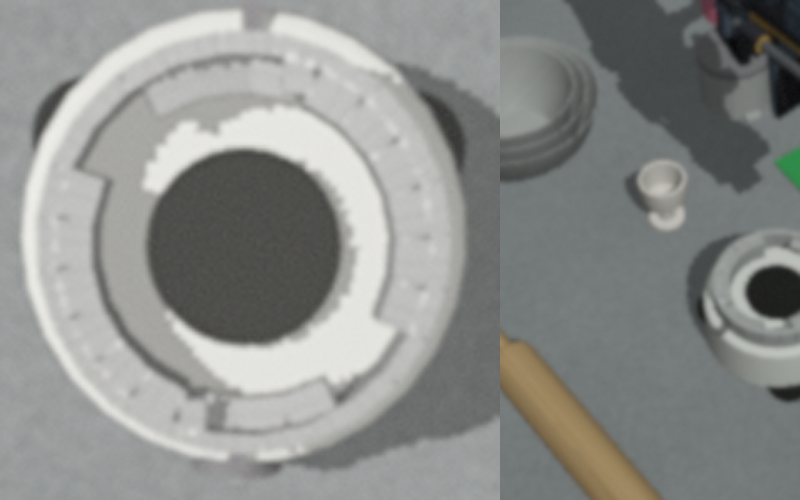

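The egg cup stands upright on the shelf at about (662,195) in the right half. The left half shows the empty socket: ribs at (258,18) and (240,463), and gaps at upper left and lower right. I'll measure the socket pose, then the handle from close up.

```bash
python3 - <<'E'
from h import *
import json
from scipy.optimize import least_squares
c=json.load(open("cal3.json")); s=10/3
f=lambda x,y:(245+(x+.5)/s-.5,92+(y+.5)/s-.5)
im=cv2.imread("pics/grind3.png"); g=cv2.cvtColor(im,cv2.COLOR_BGR2GRAY)
m=np.zeros_like(g); sl=np.s_[130:205,282:355]; m[sl]=(g[sl]<110)*255
n,l,st,ce=cv2.connectedComponentsWithStats(m); k=1+np.argmax(st[1:,4])
(u,v),ax,_=cv2.fitEllipse(max(cv2.findContours((l==k).astype(np.uint8),0,1)[0],key=len)); print("seat",ray(c,(u,v),.066),ax)
pts=[(108,182),(98,230),(102,285),(118,325),(145,360),(180,385),(335,110),(370,160),(387,215),(387,270),(372,318)]
W=np.array([ray(c,f(*p),.082)[:2] for p in pts])
r=least_squares(lambda q:np.hypot(*(W-q[:2]).T)-q[2],[.58,.01,.044],loss="soft_l1",f_scale=.001); print("tabs circle",r.x)
a=ray(c,f(258,18),.062);b=ray(c,f(240,463),.062); print("ribs",np.linalg.norm(a-b),(a+b)/2,np.degrees(np.arctan2(*(a-b)[1::-1])))
C=r.x[:2]
ang=[np.degrees(np.arctan2(*(ray(c,f(*p),.082)[:2]-C)[::-1])) for p in [(107,181),(150,108),(376,316),(328,378)]]; print("gap corners",np.round(ang,1),"gap mid",(ang[0]+ang[1])/2,(ang[2]+ang[3])/2%180)
# close view of the cup
R=down(-20); q=np.array([.456,-.288,.26-D])-.055*R[:,0]; arm.move_to(q,R)
im,cal=snap("wrist","cup2"); u=proj(cal,[.456,-.288,.104]).astype(int); print(u,arm.current_t())
json.dump({k:np.array(v).tolist() for k,v in cal.items()},open("cal4.json","w"))
hsv=im.max(2); x0,y0=u-50; sub=hsv[y0:y0+100,x0:x0+100]
for t in(50,65,80):
    n,l,st,ce=cv2.connectedComponentsWithStats((sub<t).astype(np.uint8)*255)
    k=min(range(1,n),key=lambda i:np.hypot(*(ce[i]-50)) if st[i,4]>60 else 1e9)
    rc=cv2.minAreaRect((np.argwhere(l==k)[:,::-1]+[x0,y0]).astype(np.float32))
    P=np.array([ray(cal,b,.104)[:2] for b in cv2.boxPoints(rc)]); e=[np.linalg.norm(P[i]-P[i-1]) for i in range(4)]; i=int(np.argmax(e)); d=P[i]-P[i-1]
    print(t,st[k],"c",np.round(P.mean(0),4),"size",np.round(e[:2],4),"ang",np.degrees(np.arctan2(d[1],d[0])))
cv2.imwrite("pics/cup2z.png",cv2.resize(im[y0-20:y0+120,x0-20:x0+120],None,fx=4,fy=4,interpolation=cv2.INTER_CUBIC)); print(x0-20,y0-20)
E
```

```text
seat [0.58312593 0.01290633 0.066     ] (56.70333480834961, 57.079307556152344)
tabs circle [0.58344891 0.01291784 0.04312228]
ribs 0.13406691075327046 [0.58143669 0.01121559 0.062     ] 7.56127610996422
gap corners [  74.    44.  -106.3 -136.3] gap mid 58.98873930968147 58.69921096293848
[321 168] 30.8833Traceback (most recent call last):
  File "<stdin>", line 23, in <module>
ValueError: min() iterable argument is empty
```

```bash
python3 - <<'E'
from h import *
import json
cal=json.load(open("cal4.json")); im=cv2.imread("pics/cup2.png"); x0,y0=271,118
sub=im[y0:y0+100,x0:x0+100].max(2); print(np.percentile(sub,[1,5,10,20,50]))
for t in(60,75,90):
    n,l,st,ce=cv2.connectedComponentsWithStats((sub<t).astype(np.uint8)*255)
    for k in range(1,n):
        if st[k,4]<150: continue
        rc=cv2.minAreaRect((np.argwhere(l==k)[:,::-1]+[x0,y0]).astype(np.float32))
        P=np.array([ray(cal,b,.104)[:2] for b in cv2.boxPoints(rc)]); e=[np.linalg.norm(P[i]-P[i-1]) for i in range(4)]; i=int(np.argmax(e)); d=P[i]-P[i-1]
        print(t,st[k],"c",np.round(P.mean(0),4),"size",np.round(e[:2],4),"ang",np.degrees(np.arctan2(d[1],d[0])))
cv2.imwrite("pics/cup2z.png",cv2.resize(im[y0-20:y0+120,x0-20:x0+120],None,fx=4,fy=4,interpolation=cv2.INTER_CUBIC))
E
```

```text
[ 60.99  65.   101.   108.   147.  ]
75 [ 33  18  26  64 826] c [ 0.4522 -0.287 ] size [0.0615 0.0125] ang 83.80582690322254
90 [ 32  17  28  66 909] c [ 0.4522 -0.2872] size [0.063  0.0134] ang 84.22823042617031
```

View pics/cup2z.png

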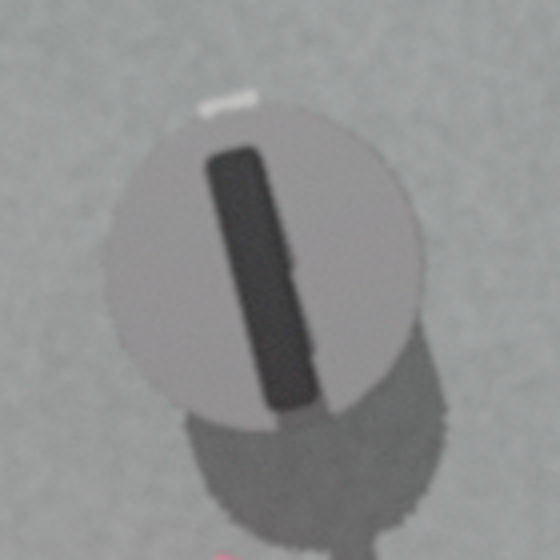

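The handle mask measures 63×13 mm, centred at (0.4522, −0.287) and at 84.2°, which matches the 64×14 mm given. It is the grey lid with a bright lug at (228,103). The socket is at (0.5833, 0.0129), gaps at 58.8° and lock line about 8.2°. I'll grasp, carry and lower it under force guard.

```bash
python3 - <<'E'
from h import *
import sys
c=[.4522,-.287]; R=down(-5.8); S=[.5833,.0129]
arm.grip(.05); arm.move_to([*c,.15-D],R); arm.move_l([*c,.0765-D],feed=.12); print(arm.current_force(),arm.current_ee_pos())
arm.grip(.0); w=arm.current_width(); print("w",w,arm.current_grasp_force())
if not .010<w<.018: sys.exit("bad grip")
arm.move_l([*c,.20-D],feed=.15); print("lift",arm.current_force(),arm.current_width(),arm.current_ee_pos())
G=down(58.8-90); arm.move_to([*S,.19-D],G); arm.move_l([*S,.167-D],feed=.08); arm.sleep(.15)
f0=np.array(arm.current_force())
im,cal=snap("wrist","ins"); im2,_=snap("scene","ins2")
print(arm.current_ee_pos(),f0,arm.current_t(),proj(cal,[*S,.082]))
cv2.imwrite("pics/insz.png",np.hstack([cv2.resize(im[90:330,200:440],(400,400)),cv2.resize(im2[200:320,260:380],(400,400))]))
E
```

```text
[ 0.05513002  0.37548775 -0.53287894] [ 0.45271195 -0.28768868  0.04388664]
w 0.013470082619704948 29.999543130397797
lift [-0.35265708  0.28590314 -4.32408255] 0.014172993528112444 [ 0.45171315 -0.28659698  0.16562403]
[0.58355216 0.01282393 0.13392701] [ 0.21706917 -0.45260957 -5.20947003] 36.2583 [320.32660169 243.32420003]
```

View pics/insz.png

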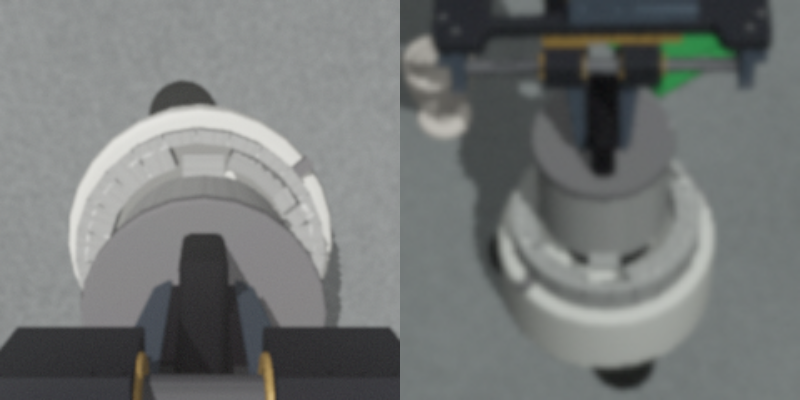

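The wrist view shows the near gap at (200,160) in line with the handle at (203,240). In the scene view the lug at (605,265) lies centred between the tab ends at (570,262) and (635,265). Lowering.

```bash
python3 - <<'E'
from h import *
S=[.5833,.0129]; f0=np.array(arm.current_force())
for z in np.arange(.163,.1395,-.002):
    arm.move_l([*S,z-D],feed=.08); f=np.array(arm.current_force())-f0
    print(round(z,4),np.round(f,1),round(arm.current_ee_pos()[2]+D,4))
    if f[2]>6: break
print(np.round(arm.current_ee_pos(),4),arm.current_torque(),arm.current_width(),arm.current_t())
E
```

```text
0.163 [-1.5 -0.2  0.4] 0.1627
0.161 [-0.8 -0.4  0.2] 0.1609
0.159 [ 0.8  0.3 -0.3] 0.1588
0.157 [-1.4 -0.3 -0.6] 0.1569
0.155 [ 0.1 -0.4 -0.1] 0.1549
0.153 [-0.8  0.1 -0.6] 0.1529
0.151 [-1.  -0.7 -1.1] 0.1509
0.149 [-0.4  0.   0.2] 0.1489
0.147 [-0.4  0.  -0.5] 0.1469
0.145 [-0.9 -1.  -0.7] 0.1448
0.143 [-0.3  0.3 -0.6] 0.1429
0.141 [-2.6 -0.3  9.2] 0.1414
[0.5835 0.0129 0.1079] [0.05380786 0.41523811 0.02064223] 0.014014575695243392 39.2583
```

It seated at the expected height, with 9 N at a tip height of 141 mm. Now the clockwise turn, sinking with the ramps.

```bash
python3 - <<'E'
from h import *
S=[.5833,.0129]; y0=58.8-90
for a in [5,10,15,20,25,30,35,40,44,47,49,51,52.5]:
    z=.141-.0033*np.clip((a-12)/28,0,1)
    arm.move_l([*S,z-D],down(y0-a),feed=.05)
    R=np.array(arm.current_tool_rot()); yaw=np.degrees(np.arctan2(R[1,1],R[0,1]))
    f=np.array(arm.current_force());t=np.array(arm.current_torque())
    print(a,round(y0-yaw,1),np.round(f,1),np.round(t,2),round(arm.current_width(),4),round(arm.current_t(),2))
    if abs(t[2])>1.6 or np.abs(f).max()>60 or arm.current_t()>56: break
E
```

```text
5 4.9 [-0.3  0.1  4.3] [-0.06 -0.   -0.08] 0.0138 39.51
10 9.9 [-0.6 -0.2  5.4] [-0.09  0.03 -0.12] 0.0135 39.76
15 14.9 [-0.6  0.7  5.5] [-0.03  0.03 -0.05] 0.0137 40.01
20 19.9 [ 0.2 -0.3  6.6] [-0.12  0.08 -0.05] 0.0141 40.26
25 24.9 [-1.6 -0.4  8.1] [-0.11  0.11 -0.12] 0.014 40.51
30 29.9 [ 0.  -0.6  9.2] [-0.04  0.22 -0.15] 0.014 40.76
35 34.9 [-0.  -0.6  9.7] [-0.07  0.19 -0.09] 0.0138 41.01
40 39.9 [-0.4 -0.7 11.8] [-0.14  0.19 -0.05] 0.0139 41.26
44 43.9 [ 0.1 -0.6 12.1] [-0.08  0.22 -0.1 ] 0.014 41.51
47 46.9 [ 0.4 -0.3 11.5] [-0.13  0.19 -0.08] 0.0137 41.76
49 48.8 [-0.9 -0.4 11.4] [-0.16  0.18 -0.03] 0.0138 42.01
51 50.8 [-0.3 -0.2 11. ] [-0.13  0.14  0.01] 0.0139 42.26
52.5 52.3 [ 0.1  4.3 11.8] [0.91 0.1  0.59] 0.0136 42.51
```

The torque jumped at about 52°, so the lugs are on the stop. I'll release and check.

```bash
python3 - <<'E'
from h import *
S=[.5833,.0129]
p=arm.current_ee_pos(); arm.grip(.05); arm.move_l([p[0],p[1],.22-D],feed=.15)
R=np.array(arm.current_tool_rot()); arm.move_l(np.array([*S,.27-D])-.055*R[:,0],feed=.2); arm.sleep(.2)
im,cal=snap("wrist","fin"); s,_=snap("scene","fin2")
u=proj(cal,[*S,.167]).astype(int); x0,y0=u-50; sub=im[y0:y0+100,x0:x0+100].max(2)
n,l,st,ce=cv2.connectedComponentsWithStats((sub<80).astype(np.uint8)*255)
k=min([i for i in range(1,n) if st[i,4]>150],key=lambda i:np.hypot(*(ce[i]-50)))
rc=cv2.minAreaRect((np.argwhere(l==k)[:,::-1]+[x0,y0]).astype(np.float32))
P=np.array([ray(cal,b,.167)[:2] for b in cv2.boxPoints(rc)]); e=[np.linalg.norm(P[i]-P[i-1]) for i in range(4)]; d=P[int(np.argmax(e))]-P[int(np.argmax(e))-1]
print(P.mean(0),e[:2],np.degrees(np.arctan2(d[1],d[0])),arm.current_t(),arm.current_force())
x,y=u-75; cv2.imwrite("pics/finz.png",np.hstack([cv2.resize(im[y:y+150,x:x+150],(400,400)),cv2.resize(s[150:330,200:380],(400,400))]))
E
```

```text
[0.58605572 0.01295203] [np.float64(0.06089041287909363), np.float64(0.011715335102683397)] 5.990867689447308 44.7417 [-0.65218504  0.74367265 -0.11991366]
```

View pics/finz.png

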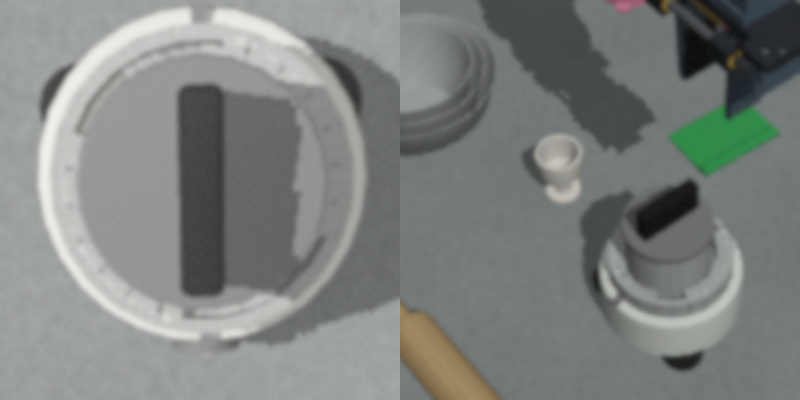

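The close-up shows the handle, from (200,90) to (203,292), in line with the ribs at (202,15) and (203,340). The measured handle angle is 6.0° against a lock line of about 7.6°, the cup is centred and low in the collar, and the egg cup is upright at (560,165). Handing in.

```bash
python3 -c "
from rig import arm
print(arm.sign_off(),arm.current_t())"
```

```text
the job is handed in; nothing more can be done
the job is handed in; nothing more can be done
```

The egg cup stands upright on the shelf clear of the grinder, the grinding cup is turned home against the stop and let go, the bystanders were not touched, and the job was handed in at about 45 s of the 64 s allowed (no verdict was returned).

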